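# Hold the pot lid open for brazing its hinge

## Robot

A 6-joint arm with a two-finger parallel gripper is mounted at the origin on the work surface. World frame = base frame: x ahead of the robot, y to its left, z up, the work surface at z = 0. Lengths are in m, angles in rad, forces in N, time in s.
With the tool pointing down it reaches from about 0.3 to 0.75 m from the base axis. Payload 8.5 kg.
Tool frame: the origin (TCP) lies on the mounting face of the last link; the fingertips stand ctrl.tip_reach ahead of it and the grasp point (between the pads) lies 155 mm ahead of it (ctrl.tip_reach is the distance from the TCP to the fingertips, in m); x points along the fingers, z is the direction in which the jaws open and shut, and the axes are right-handed (so a half turn about x gives the same grasp; the last joint's range is limited). The gripper opens to 85 mm and grips with 20 to 120 N. Pads are 22 mm wide; open, the fingers measure 114 mm over their backs; the gripper's body (76 mm by 85 mm) begins 54 mm behind the grasp point. The pads swing forward as they close: fully open they stand 13 mm farther back than shut.
Start: joints at [-1.513, 0.381, 1.297, -0, 1.464, -0.215], TCP at [0.148, -0.53, 0.405] pointing down, gripper open.
Joint ranges: [-3.11, 3.11], [-0.89, 2.33], [0.22, 2.48], [-1.42, 4.56], [0.17, 2.85], [-2.88, 2.88]. Speed limits (rad/s): [2.39, 2.39, 3.14, 3.14, 3.14, 3.14].

## Interface

Orientations are given as a unit quaternion [w, x, y, z].
In Python, from station import telemetry, eyes, job, ctrl gives the robot as it stands. The module is installed in compiled form; this text tells all that it offers.
- The arm moves only by the tool arm_command, never from a script. Its argument "series" is a list of rows, each a list of 6 numbers: the shift along the tool's x, y, z in cm, then the turn, a rotation vector about the tool's x, y, z in rad. A call has 1 to 20 rows; each row shifts and turns the commanded pose from where the row before left it, along the tool's axes as they then stand; what a row does not reach is not made up. A row lasts 1/10 s, in which the tool goes at most 50 mm and 8.59 degrees, less where a joint would pass 70% of its speed; a pose out of reach is approached as far as the arm can. A call is refused whole if a number of a shift passes 5 or a number of a turn 0.15, either way. A call with a gripper value outside its range is refused whole. "claw" is the opening, from 0 (shut) to 1 (fully open), set as the call begins (left out, the last holds). The fingers move at their own pace and stop on an object; the grip force is fixed at half the most. Time passes only in rows, so rows that do not move let the fingers close. It gives the time, the measured TCP pose, the force and the opening at its end, in the units of the state.
- telemetry.get_state(): the state, without advancing time (a new reading comes with each control period).
- eyes.snapshot(name): name is "scene" or "top" or "wrist"; returns a dict with "pixels" (400x640x3 uint8, red, green, blue), "mtx" (3x3 intrinsics, pixels), "pose" (4x4, takes a point from camera to world coordinates); the wrist camera has in their place "T_tool_cam" (4x4, takes a point from camera to tool coordinates, whose origin is the TCP and whose axes are the tool frame's). Camera axes: x right, y down, z forward; pixel columns grow to the right and rows downward; lengths in m; the calibration is good to about 2 mm. A picture is of the moment at which its call begins: read the wrist's pose just before it. There is no depth.
- job.finish_job(): hands the job in, once; it reports no verdict.
The state is a dict: "t": time; "joints": joint angles; "qvel": joint speeds; "tau": joint torques, N m; "ee_pos": TCP position; "orientation": TCP orientation; "ft_force": force on the tool from outside, world axes, zero at the start; "torque": the same for the moment, N m; "finger_gap": finger opening in m.
Only numpy, scipy, OpenCV 4.12 (cv2) and the standard library are available. Lean on these libraries where they do the work, as an engineer would, in place of code of your own. Each camera call takes 0.05 s, during which the arm holds its last target.

## Task

Turn the brazing turntable clockwise, with the pot's lid still shut, until the white line on it points at the red mark on the rim of the stand. Then lift the pot's lid by its bar handle and hold it open at 50 degrees from shut, steady, so that its hinge can be brazed, with the white line still at the mark. Finish while still holding the lid there (it falls shut if let go), and leave the other loose things on the bench where they are.

Things in the scene. Friction and masses are not known exactly. Their poses are not given: they have to be found in the camera images.
- turntable (a joint): angle of the dark steel disc (300 mm across, top 38 mm above the bench, brass pot clamped at its centre) on the grey stand: 0 when white line and hinge face the red mark, positive counter-clockwise from above (positive at the start: turn it clockwise); range -0.5 to 1.5 rad. Turns stiffly (0.35 N m, 3 N at the crank), stays where left.
- lid (a joint): opening angle of the brass lid about its hinge: 0 shut, grows as it opens, 0.873 rad is 50 degrees, stop at 1.3 rad. The hinge runs freely: the lid (about 0.45 kg) falls shut from any angle when let go.
- axis (a point): centre of the turntable's top face, on its turning axis, 38 mm above the bench; x points from the axis to the white line and the hinge, y to the crank, z up
- line (a point): outer end of the white line on the turntable's top, 147 mm from the axis on the hinge side
- mark (a point): middle of the top of the red block on the stand's rim, 167 mm from the turning axis, 40 mm above the bench; fixed to the stand. Seen from above, the torch on its post stands clockwise of it: post 220 mm from the axis, 25 degrees on, 170 mm tall; its nozzle ends 112 mm from the axis, 16 degrees on, 122 mm above the bench.
- crank (a point): point on the upright round wooden crank handle, 18 mm across, on the disc 130 mm from its axis (a quarter turn counter-clockwise from the white line, from above). The point is 86 mm above the bench, the handle's top 110 mm; grip it from above on any two sides, it may turn within the fingers. 65 mm free towards the pot.
- hinge (a point): middle of the lid's level hinge axis on the pot's rim, 62 mm from the turning axis, 109 mm above the bench; pot and shut lid are 112 mm across, lid top 120 mm above the bench
- bar (a point): middle of the lid's round dark wood bar, 12 mm thick, 74 mm long, level, parallel to the hinge axis and 167 mm from it across the pot; 113 mm above the bench when shut. Two thin rods 62 mm apart (54 mm clear) carry it, 43 mm clear of the lid's edge: pinch it from above, a finger on either side; it turns within them as the lid rises on its arc.
- flux_dish: empty dark steel cup, 90 mm across, 55 mm tall; origin under its centre; to be left alone
- finial: turned brass finial, 48 mm across, 70 mm tall, standing; origin under its centre; to be left alone
- candle_cup: turned brass candle holder, 64 mm across, 85 mm tall, standing; origin under its centre; to be left alone
- hammer: hammer lying flat; origin under its middle, x axis from handle to head; to be left alone
- brush: hand brush lying flat; origin under its middle, x axis from handle to bristles; to be left alone
- flux_jar: white plastic jar with steel cap, 68 mm across, 85 mm tall; origin under its centre; to be left alone
- tongs: dark steel tongs lying flat, about 240 mm long; origin under their middle; to be left alone

How it is judged:
By the outcome, as a careful person would: the job done as asked, in the order asked, and still so for the second after the job is handed in, while the arm keeps its last pose, push and grip.
It also fails if it takes over 51 s, if anything falls off the work surface, if the arm or the gripper's body presses on something with over 40 N, if the wrist force passes 120 N, or if a joint passes its speed limit or range.

## Working session

There is one attempt and no reset: what is moved stays moved. The work goes in short steps, Python scripts to look and compute and a tool call to move; the robot and the scene stay as the last step left them, time stands still between calls to the robot, and variables do not carry over. Pictures are saved under pics/ and viewed, and the job is handed in when it is done.

Besides the shell and the picture viewer there is one more tool, called after "Call:" in YAML: its name, and indented under it one key for each argument. arm_command: Moves the arm, as the interface text tells. Its arguments: {"type":"object","properties":{"series":{"type":"array"},"claw":{"type":"number"}},"required":["series"]}

```bash
mkdir -p pics; python3 - <<'E'
from station import telemetry, eyes, job, ctrl
import cv2,pickle
s=telemetry.get_state();print(s,ctrl.tip_reach)
for n in("scene","top","wrist"):
    d=eyes.snapshot(n);cv2.imwrite(f"pics/{n}0.png",d["pixels"][:,:,::-1]);pickle.dump(d,open(f"{n}0.pkl","wb"))
    print({k:v for k,v in d.items() if k!="pixels"})
E
```

```text
{'t': 0.0, 'joints': array([-1.51329722e+00,  3.81197063e-01,  1.29827594e+00,  3.17331679e-06,
        1.46358255e+00, -2.15284144e-01]), 'qvel': array([-0.00140034,  0.00091927,  0.00066202,  0.00033743,  0.00012364,
        0.00124986]), 'tau': array([ 1.55615751e-03, -4.48456621e+01, -2.31274062e+01, -3.94695076e-05,
        4.79227980e-03, -6.76515057e-06]), 'ee_pos': array([ 0.14818069, -0.52961376,  0.4041059 ]), 'orientation': array([ 0.56300597,  0.42776608,  0.5636758 , -0.42697781]), 'ft_force': array([-0.64484961, -0.76227036, -0.07792308]), 'torque': array([-0.01081876, -0.01396103, -0.02343571]), 'finger_gap': 0.08525544474594918} 0.1734
{'mtx': array([[393.57902793,   0.        , 320.20081072],
       [  0.        , 393.57902793, 199.8638822 ],
       [  0.        ,   0.        ,   1.        ]]), 'pose': array([[-0.59766039,  0.55112378, -0.58229257,  1.25653492],
       [ 0.80166281,  0.40011618, -0.44412137,  0.50724925],
       [-0.01178117, -0.73223605, -0.68094903,  0.89046124],
       [ 0.        ,  0.        ,  0.        ,  1.        ]])}
{'mtx': array([[475.288
[... 212 characters left out ...]
    [-0.99986025,  0.01536473, -0.00658845, -0.00683405],
       [ 0.00405798, -0.15925446, -0.98722923,  1.76265945],
       [ 0.        ,  0.        ,  0.        ,  1.        ]])}
{'mtx': array([[291.07698343,   0.        , 323.80317276],
       [  0.        , 291.07698343, 196.86562526],
       [  0.        ,   0.        ,   1.        ]]), 'T_tool_cam': array([[ 1.04702028e-04, -2.94958173e-01,  9.55510160e-01,
         3.02159735e-02],
       [ 5.85954889e-04, -9.55509983e-01, -2.94958182e-01,
         7.39448204e-02],
       [ 9.99999823e-01,  5.90768569e-04,  7.27883500e-05,
         4.19587384e-04],
       [ 0.00000000e+00,  0.00000000e+00,  0.00000000e+00,
         1.00000000e+00]])}
```

View pics/scene0.png

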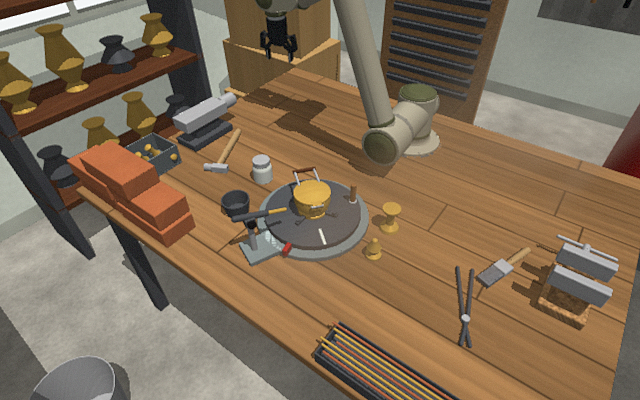

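View pics/top0.png

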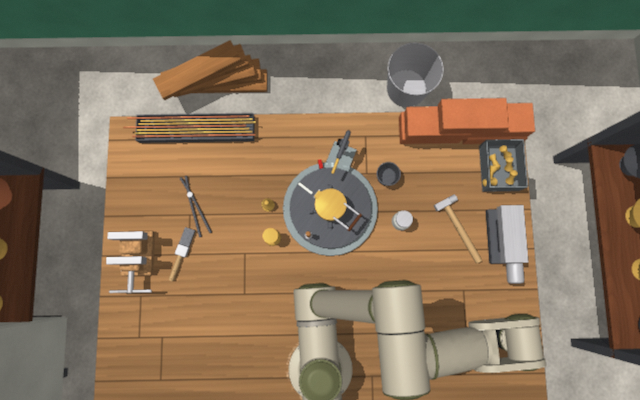

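View pics/wrist0.png

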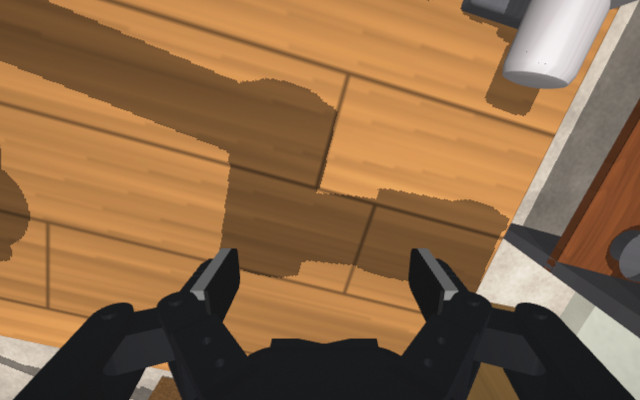

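The top view shows the turntable at about (330,208), the white line near (305,187), the red mark at (320,163), the crank at (308,236) and the bar at (357,225). I'll enlarge both views to measure them.

```bash
cat > h.py <<'E'
import numpy as np,cv2,pickle
def ray(d,uv,z):
    K=d["mtx"];P=d["pose"]
    r=P[:3,:3]@np.linalg.solve(K,[uv[0],uv[1],1.]);c=P[:3,3]
    return c+r*(z-c[2])/r[2]
def proj(d,p):
    P=d["pose"];q=P[:3,:3].T@(np.asarray(p)-P[:3,3]);q=d["mtx"]@q;return q[:2]/q[2]
E
python3 - <<'E'
from h import *
for n,(x0,x1,y0,y1) in dict(top=(265,395,125,265),scene=(200,410,150,270)).items():
    d=pickle.load(open(n+"0.pkl","rb"));im=d["pixels"][y0:y1,x0:x1,::-1]
    f=min(800//(x1-x0),600//(y1-y0));cv2.imwrite(f"pics/{n}z.png",cv2.resize(im,None,fx=f,fy=f,interpolation=cv2.INTER_CUBIC));print(n,f)
    hsv=cv2.cvtColor(d["pixels"],cv2.COLOR_RGB2HSV)
    for nm,m in dict(red=cv2.inRange(hsv,(0,190,100),(6,255,255))|cv2.inRange(hsv,(174,190,100),(180,255,255)),white=cv2.inRange(hsv,(0,0,190),(180,40,255))).items():
        m[:y0]=0;m[y1:]=0;m[:,:x0]=0;m[:,x1:]=0
        k,l,s,c=cv2.connectedComponentsWithStats(m)
        for i in range(1,k):
            if s[i,4]>4: print(nm,s[i],c[i],ray(d,c[i],.04))
E
```

```text
top 4
red [319 160   3   8  18] [320.  163.5] [ 0.73901691 -0.01286096  0.04      ]
white [331 163   3   4   9] [331.88888889 164.22222222] [ 0.73559078 -0.05700026  0.04      ]
white [298 183  14  11  39] [304.97435897 187.87179487] [0.64773938 0.04394528 0.04      ]
white [344 203   3   3   5] [345.2 203.8] [ 0.58605047 -0.10291144  0.04      ]
white [352 209   6   5   6] [354.5        211.16666667] [ 0.55826346 -0.13628429  0.04      ]
white [334 217   5   5   6] [335.66666667 218.83333333] [ 0.53112344 -0.06679739  0.04      ]
white [340 222   8   6  10] [343.6 224.8] [ 0.50880643 -0.09523078  0.04      ]
scene 3
white [253 155  16   9  96] [260.66666667 159.16666667] [ 0.48298841 -0.34787015  0.04      ]
white [204 163   4   3   5] [205.6 164. ] [ 0.6181442  -0.48692051  0.04      ]
white [211 163  16   5  40] [218.275 165.2  ] [ 0.59650672 -0.44520161  0.04      ]
white [257 163  14   9  36] [264.86111111 168.75      ] [ 0.514988   -0.29813603  0.04      ]
white [314 170   4   7   8] [315.75 173.25] [ 0.43099724 -0.13971225  0.04      ]
white [295 173   5  12  16] [297.0625 178.9375] [ 0.49209061 -0.17241108  0.04      ]
white [319 229   7  15  41] [322. 236.] [0.64909449 0.0483698  0.04      ]
white [266 231   4  10  35] [267.6        235.42857143] [ 0.74022209 -0.08034791  0.04      ]
white [272 237   3   4   8] [272.625 238.875] [ 0.7415557  -0.05968535  0.04      ]
white [272 242   4   2   7] [273.28571429 242.42857143] [ 0.7505094  -0.04917275  0.04      ]
```

View pics/topz.png

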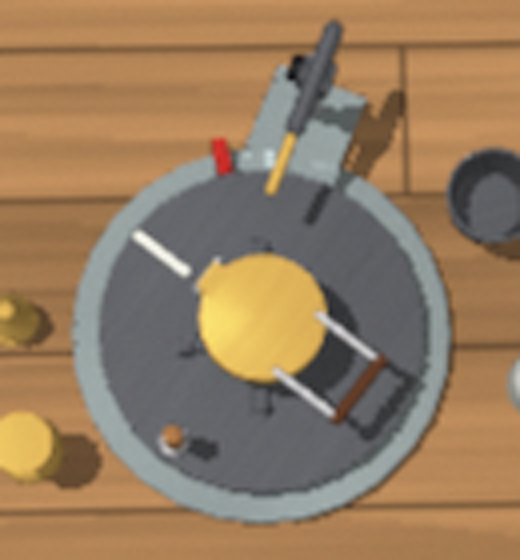

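View pics/scenez.png

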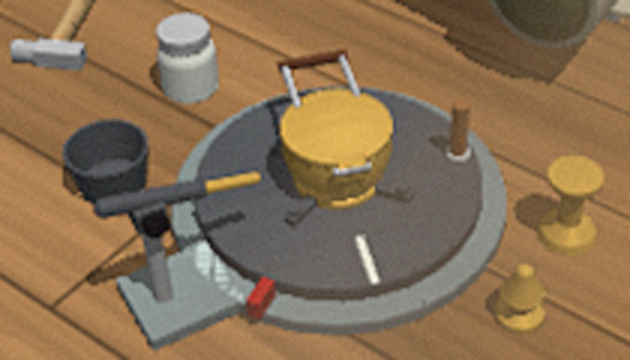

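```bash
python3 - <<'E'
from h import *
from scipy.optimize import least_squares
res={}
for n,(x0,x1,y0,y1) in dict(top=(265,395,125,265),scene=(200,410,150,270)).items():
    d=pickle.load(open(n+"0.pkl","rb"));rgb=d["pixels"]
    hsv=cv2.cvtColor(rgb,cv2.COLOR_RGB2HSV)
    # disc: radial edge between wood & grey stand outer not; use dark disc edge: value drop
    # initial centre
    c0=np.array([0.575,-0.035])
    g=cv2.cvtColor(rgb,cv2.COLOR_RGB2GRAY).astype(np.float32)
    for it in range(4):
        pts=[]
        for a in np.arange(0,2*np.pi,.03):
            rs=np.arange(.135,.163,.0005)
            P=np.c_[c0[0]+rs*np.cos(a),c0[1]+rs*np.sin(a),np.full(len(rs),.038)]
            uv=np.array([proj(d,p) for p in P],np.float32)
            v=cv2.remap(g,uv[:,0].copy(),uv[:,1].copy(),cv2.INTER_LINEAR).ravel()
            dv=np.gradient(cv2.GaussianBlur(v[:,None],(1,9),0).ravel());i=dv.argmax()
            if dv[i]*9>15 and 3<i<len(rs)-3: pts.append(P[i,:2])
        pts=np.array(pts)
        r=least_squares(lambda p:np.hypot(*(pts-p[:2]).T)-p[2],[*c0,.15],loss='soft_l1',f_scale=.002);c0=r.x[:2]
    print(n,len(pts),r.x)
    ax=c0
    def blob(m,box):
        k=np.zeros_like(m);k[box[2]:box[3],box[0]:box[1]]=1
        y,x=np.nonzero(m*k);return np.array([ray(d,p,.039)[:2] for p in zip(x,y)])
    red=cv2.inRange(hsv,(0,150,80),(8,255,255))|cv2.inRange(hsv,(172,150,80),(180,255,255))
    wh=cv2.inRange(hsv,(0,0,150),(180,60,255))
    w=blob(wh,(297,314,180,196) if n=="top" else (317,328,226,246))
    rd=blob(red,(315,326,157,171) if n=="top" else (280,295,240,258))
    for nm,b in(("line",w),("red",rd)):
        m=b.mean(0)-ax;print(nm,len(b),b.mean(0),np.hypot(*m),np.arctan2(m[1],m[0]))
    u,s,v=np.linalg.svd(w-w.mean(0));print("linedir",np.arctan2(v[0,1],v[0,0]))
E
```

```text
top 203 [ 0.57390944 -0.04912008  0.15098   ]
line 62 [0.65164038 0.04796526] 0.124369052490464 0.8956618845012408
red 33 [ 0.74025231 -0.01265299] 0.17029327056001747 0.21581423570854205
linedir -2.2735607679231595
scene 189 [ 0.58201947 -0.03858108  0.15241187]
line 55 [0.6489017  0.04795236] 0.10936759511785336 0.9127957318961272
red 62 [ 0.74397621 -0.00590414] 0.16522036381261646 0.19909054726548903
linedir 0.8971221394668892
```

```bash
python3 - <<'E'
from h import *
ax=np.array([.5739,-.0491]);a=.896;m0=.21
for n,(x0,x1,y0,y1) in dict(top=(265,395,125,265),scene=(200,410,150,270)).items():
    d=pickle.load(open(n+"0.pkl","rb"));f=4 if n=="top" else 3
    im=cv2.resize(d["pixels"][y0:y1,x0:x1,::-1],None,fx=f,fy=f,interpolation=cv2.INTER_CUBIC)
    def dr(P,col,cl=False):
        q=np.array([(proj(d,p)-[x0,y0]+.5)*f for p in P]);cv2.polylines(im,[np.int32(q*16)],cl,col,1,cv2.LINE_AA,4)
    def cyl(r,t,z): return [ax[0]+r*np.cos(t),ax[1]+r*np.sin(t),z]
    T=np.linspace(0,2*np.pi,60)
    dr([cyl(.15,t,.038) for t in T],(0,255,0));dr([cyl(.056,t,.12) for t in T],(255,0,0))
    dr([cyl(r,a,.038) for r in(0,.147)],(0,0,255));dr([cyl(r,m0,.04) for r in(0,.167)],(0,255,255))
    dr([cyl(.13,a+np.pi/2,z) for z in(.038,.11)],(255,0,255))
    e=np.array([-np.sin(a),np.cos(a),0]);b=np.array(cyl(-.105,a,.113));dr([b-.037*e,b+.037*e],(255,255,0))
    cv2.imwrite(f"pics/{n}o.png",im)
E
```

```text
(no output)
```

View pics/topo.png

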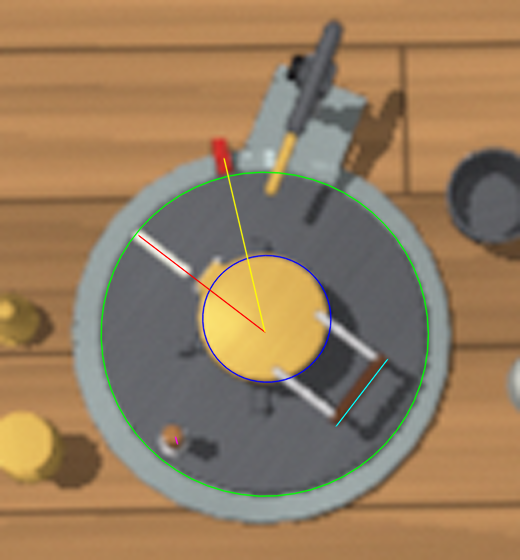

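View pics/sceneo.png

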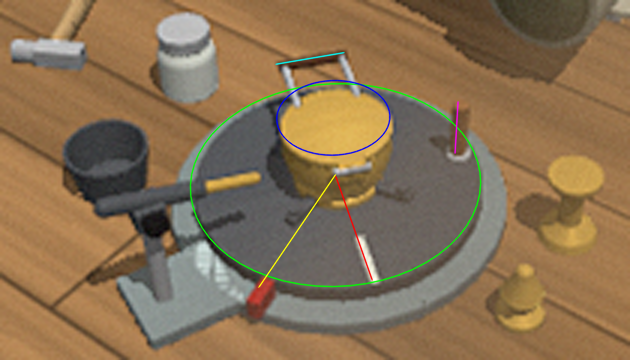

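The two views agree to about 5 mm, so I'll use their mean: axis near (0.578, -0.044), line angle about 0.90 and mark angle about 0.21. Next I'll work out the move to above the crank, with the jaws already along the mark direction.

```bash
cat >> h.py <<'E'
from scipy.spatial.transform import Rotation as R
from station import telemetry
def plan(p,jaw,down=True):
    s=telemetry.get_state();q=s["orientation"];A=R.from_quat(np.r_[q[1:],q[0]]);M=A.as_matrix()
    out=[]
    for k in (0,np.pi):
        z=np.array([np.cos(jaw+k),np.sin(jaw+k),0]);x=np.array([0,0,-1.]);T=np.c_[x,np.cross(z,x),z]
        rv=(A.inv()*R.from_matrix(T)).as_rotvec();out.append((np.linalg.norm(rv),rv))
    out.sort(key=lambda a:a[0])
    print("shift cm",np.round(M.T@(np.asarray(p)-s["ee_pos"])*100,2),"turns",np.round(out[0][1],3),np.round(out[1][1],3))
    print("t",s["t"],"pos",s["ee_pos"],"z",M[:,2],"x",M[:,0],"F",s["ft_force"],"gap",s["finger_gap"],"j",np.round(s["joints"],2))
E
python3 -c "
from h import *
plan([.476,.037,.36],.208)"
```

```text
shift cm [  4.49  46.84 -45.73] turns [-1.506e+00 -1.000e-03 -1.000e-03] [ 1.636e+00 -1.000e-03  1.000e-03]
t 0.15 pos [ 0.14816972 -0.5296288   0.40426661] z [ 0.26941724 -0.96302298 -0.00104869] x [-4.91392111e-05  1.07521260e-03 -9.99999421e-01] F [ 0.0948189  -0.59247594 -0.62559667] gap 0.08549941297591684 j [-1.51  0.38  1.3   0.    1.46 -0.22]
```

Call:
arm_command:
  series:
    - [0.32, 3.35, -3.27, 0, 0, 0]
    - [0.32, 3.35, -3.27, 0, 0, 0]
    - [0.32, 3.35, -3.27, 0, 0, 0]
    - [0.32, 3.35, -3.27, 0, 0, 0]
    - [0.32, 3.35, -3.27, 0, 0, 0]
    - [0.32, 3.35, -3.27, 0, 0, 0]
    - [0.32, 3.35, -3.27, 0, 0, 0]
    - [0.32, 3.35, -3.27, 0, 0, 0]
    - [0.32, 3.35, -3.27, 0, 0, 0]
    - [0.32, 3.35, -3.27, 0, 0, 0]
    - [0.32, 3.35, -3.27, 0, 0, 0]
    - [0.32, 3.35, -3.27, 0, 0, 0]
    - [0.32, 3.35, -3.27, 0, 0, 0]
    - [0.32, 3.3, -3.2, 0, 0, 0]
  claw: 1

```text
t: 1.55
ee_pos: [0.4768, 0.0388, 0.3597]
orientation: [0.563, 0.427, 0.563, -0.427]
ft_force: [0.8, -1.1, 1.0]
finger_gap: 0.0854
```

Call:
arm_command:
  series:
    - [0, 0, 0, -0.14, 0, 0]
    - [0, 0, 0, -0.14, 0, 0]
    - [0, 0, 0, -0.14, 0, 0]
    - [0, 0, 0, -0.14, 0, 0]
    - [0, 0, 0, -0.14, 0, 0]
    - [0, 0, 0, -0.14, 0, 0]
    - [0, 0, 0, -0.14, 0, 0]
    - [0, 0, 0, -0.14, 0, 0]
    - [0, 0, 0, -0.14, 0, 0]
    - [0, 0, 0, -0.14, 0, 0]
    - [0, 0, 0, -0.1, 0, 0]
    - [0, 0, 0, 0, 0, 0]

```text
t: 2.75
ee_pos: [0.4762, 0.0368, 0.3598]
orientation: [0.703, -0.072, 0.704, 0.072]
ft_force: [-0.0, 0.4, 0.3]
finger_gap: 0.0852
```

```bash
python3 - <<'E'
from h import *
from station import eyes
plan([.476,.037,.36],.208)
pickle.dump(telemetry.get_state(),open("w1s.pkl","wb"))
d=eyes.snapshot("wrist");pickle.dump(d,open("w1.pkl","wb"));cv2.imwrite("pics/w1.png",d["pixels"][:,:,::-1])
E
```

```text
shift cm [-0.02  0.03 -0.01] turns [-0.005 -0.    -0.   ] [ 3.136e+00 -0.000e+00  1.000e-03]
t 2.75 pos [0.4761665  0.03677893 0.35976564] z [ 9.79504228e-01  2.01423211e-01 -3.97436506e-04] x [-4.15068569e-04  4.53023571e-05 -9.99999913e-01] F [-0.00463257  0.35893803  0.25503968] gap 0.08522232359702844 j [-0.17  0.3   1.57 -0.    1.28 -0.37]
```

View pics/w1.png

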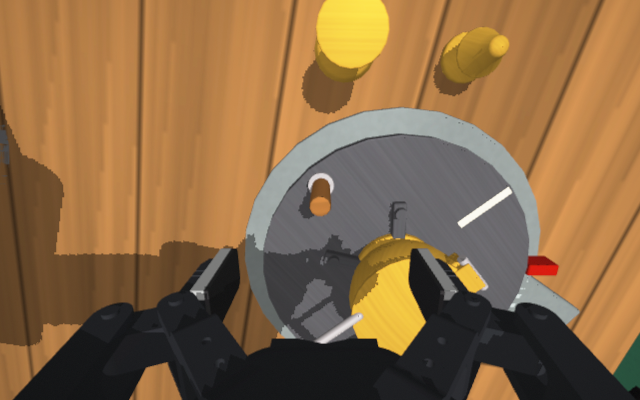

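Wrist view: crank top at (320,204), line from (460,226) to (511,190), mark block at about (543,265).

```bash
cat >> h.py <<'E'
def wcam(d,s):
    q=s["orientation"];T=np.eye(4);T[:3,:3]=R.from_quat(np.r_[q[1:],q[0]]).as_matrix();T[:3,3]=s["ee_pos"]
    return dict(mtx=d["mtx"],pose=T@d["T_tool_cam"])
E
python3 - <<'E'
from h import *
d=pickle.load(open("w1.pkl","rb"));s=pickle.load(open("w1s.pkl","rb"));w=wcam(d,s)
top=ray(w,(320,203.5),.11);base=ray(w,(321,185),.042);o=ray(w,(511,190),.038);i=ray(w,(460,226),.038);m=ray(w,(543,262),.04)
print("handle",top,base,"line",o,i,"mark",m)
u=o-i;print("dir",np.arctan2(u[1],u[0]),np.hypot(*u[:2]));a=np.arctan2(u[1],u[0])
ax=o[:2]-.147*u[:2]/np.hypot(*u[:2]);print("axis from line",ax, "axis from crank",top[:2]-.13*np.array([-np.sin(a),np.cos(a)]))
im=d["pixels"];g=cv2.cvtColor(im,cv2.COLOR_RGB2GRAY).astype(np.float32)
from scipy.optimize import least_squares
for z,R0,rng in((.038,.15,(.135,.16)),(.036,.172,(.165,.195))):
  c0=np.array([.578,-.044])
  for it in range(4):
    pts=[]
    for t in np.arange(.3,3.0,.02):
        rs=np.arange(*rng,.0005);P=np.c_[c0[0]+rs*np.cos(t),c0[1]+rs*np.sin(t),np.full(len(rs),z)]
        uv=np.array([proj(w,p) for p in P],np.float32)
        if uv.min()<0 or uv[:,0].max()>639:continue
        v=cv2.remap(g,uv[:,0].copy(),uv[:,1].copy(),cv2.INTER_LINEAR).ravel()
        dv=np.abs(np.gradient(cv2.GaussianBlur(v[:,None],(1,7),0).ravel()));k=dv.argmax()
        if 3<k<len(rs)-3:pts.append(P[k,:2])
    pts=np.array(pts);r=least_squares(lambda p:np.hypot(*(pts-p[:2]).T)-p[2],[*c0,R0],loss='soft_l1',f_scale=.001);c0=r.x[:2]
  print(z,len(pts),r.x,np.abs(r.fun).mean())
  for n,p in(("mark",m),("line",o),("crank",top)):
    e=p[:2]-c0;print(n,np.hypot(*e),np.arctan2(e[1],e[0]))
E
```

```text
handle [0.47157065 0.03739707 0.11      ] [0.47223518 0.03472031 0.042     ] line [0.66700289 0.06836582 0.038     ] [0.62869524 0.01917454 0.038     ] mark [ 0.73294924 -0.00277266  0.04      ]
dir 0.909148538591071 0.06234788350062217
axis from line [ 0.57668348 -0.04761436] axis from crank [ 0.57413817 -0.04247724]
0.038 134 [ 0.5721798  -0.04446362  0.14873019] 0.0008846024629171423
mark 0.16608717679880367 0.253732325791804
line 0.14738352097745616 0.8718956424845331
crank 0.1297049459090582 2.4585834117157144
0.036 122 [ 0.56977239 -0.04202077  0.16970222] 0.004548285500755111
mark 0.1678305688415562 0.2360413029694326
line 0.14710190608503196 0.8486806399184659
crank 0.12629637575590263 2.4615563714714495
```

Call:
arm_command:
  series:
    - [2.5, 0, -0.4, 0, 0, 0]
    - [3.1, 0.1, 0, 0, 0, 0]
    - [3.1, 0, 0, 0, 0, 0]
    - [2.4, 0, 0, 0, 0, 0]
    - [0.8, 0, 0, 0, 0, 0]
    - [0, 0, 0, 0, 0, 0]

```text
t: 3.4
ee_pos: [0.4721, 0.0369, 0.2404]
orientation: [0.703, -0.071, 0.704, 0.071]
ft_force: [0.1, 0.0, 0.8]
finger_gap: 0.0855
```

Call:
arm_command:
  series:
    - [0, 0, 0, 0, 0, 0]
    - [0, 0, 0, 0, 0, 0]
    - [0, 0, 0, 0, 0, 0]
    - [0, 0, 0, 0, 0, 0]
    - [0, 0, 0, 0, 0, 0]
    - [0, 0, 0, 0, 0, 0]
    - [0, 0, 0, 0, 0, 0]
    - [0, 0, 0, 0, 0, 0]
  claw: 0

```text
t: 4.2
ee_pos: [0.4723, 0.0369, 0.2415]
orientation: [0.704, -0.071, 0.703, 0.071]
ft_force: [-0.1, -0.2, 5.6]
finger_gap: 0.0162
```

```bash
python3 - <<'E'
from h import *
from station import eyes
plan([.472,.0365,.241],.208)
d=eyes.snapshot("wrist");cv2.imwrite("pics/w2.png",d["pixels"][:,:,::-1])
E
```

```text
shift cm [ 0.05 -0.03 -0.04] turns [-0.006  0.001  0.001] [ 3.136e+00  1.000e-03 -2.000e-03]
t 4.2 pos [0.47230142 0.03691266 0.24148399] z [0.9796792  0.20056631 0.00135216] x [ 1.43994114e-03 -2.91791829e-04 -9.99998921e-01] F [-0.08954925 -0.21444595  5.56743148] gap 0.016196273642398614 j [-0.17  0.45  1.74 -0.    0.95 -0.37]
```

View pics/w2.png

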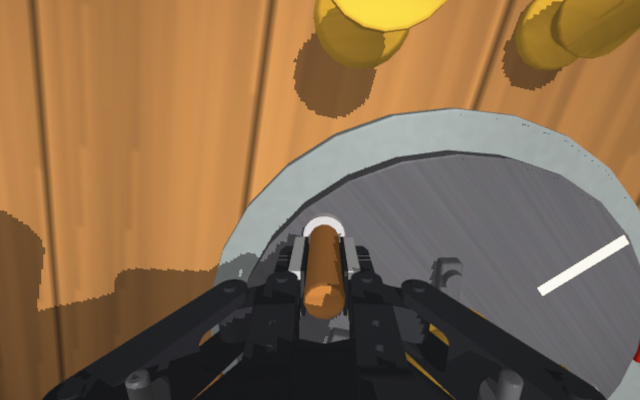

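The crank is held (gap 16 mm). Now I'll turn it about 0.6 rad clockwise, with the tool turning along with it.

Call:
arm_command:
  series:
    - [0, 0.2, 0.26, 0.025, 0, 0]
    - [0, 0.4, 0.51, 0.05, 0, 0]
    - [0, 0.4, 0.51, 0.05, 0, 0]
    - [0, 0.4, 0.51, 0.05, 0, 0]
    - [0, 0.4, 0.51, 0.05, 0, 0]
    - [0, 0.4, 0.51, 0.05, 0, 0]
    - [0, 0.4, 0.51, 0.05, 0, 0]
    - [0, 0.4, 0.51, 0.05, 0, 0]
    - [0, 0.4, 0.51, 0.05, 0, 0]
    - [0, 0.4, 0.51, 0.05, 0, 0]
    - [0, 0.4, 0.51, 0.05, 0, 0]
    - [0, 0.4, 0.51, 0.05, 0, 0]
    - [0, 0.2, 0.26, 0.025, 0, 0]
    - [0, 0, 0, 0, 0, 0]
    - [0, 0, 0, 0, 0, 0]

```text
t: 5.75
ee_pos: [0.5361, 0.08, 0.2415]
orientation: [0.694, 0.14, 0.693, -0.139]
ft_force: [1.8, 3.9, 5.1]
finger_gap: 0.0166
```

```bash
python3 - <<'E'
from h import *
from station import eyes
plan([.472,.0365,.241],.208)
for n in("wrist","top","scene"):
    s=telemetry.get_state();d=eyes.snapshot(n);d["s"]=s;pickle.dump(d,open(n+"3.pkl","wb"))
    cv2.imwrite(f"pics/{n}3.png",d["pixels"][:,:,::-1])
    if n!="wrist":
        x0,x1,y0,y1=dict(top=(265,395,125,265),scene=(200,410,150,270))[n]
        cv2.imwrite(f"pics/{n}3.png",cv2.resize(d["pixels"][y0:y1,x0:x1,::-1],None,fx=3,fy=3,interpolation=cv2.INTER_CUBIC))
E
```

```text
shift cm [ 0.03 -6.49 -4.23] turns [-0.606  0.002 -0.001] [ 2.536e+00 -1.000e-03 -2.000e-03]
t 5.75 pos [0.53614114 0.07996906 0.24149924] z [ 0.92183505 -0.38757944  0.00152137] x [ 1.95702412e-03  7.29367549e-04 -9.99997819e-01] F [1.80492385 3.89065367 5.14148166] gap 0.016644884053888018 j [-0.07  0.54  1.55  0.    1.04  0.33]
```

View pics/wrist3.png

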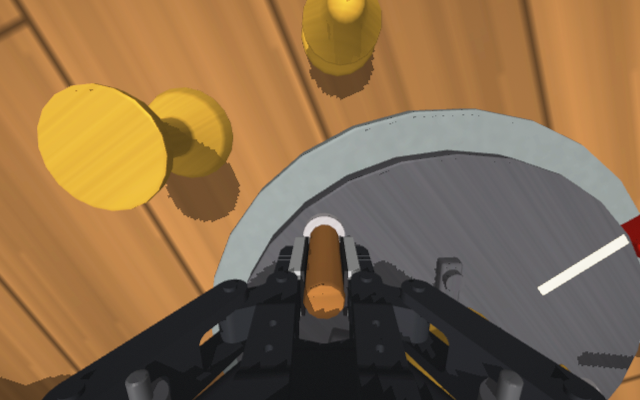

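View pics/top3.png

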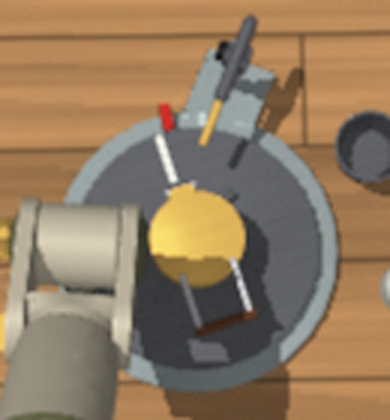

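View pics/scene3.png

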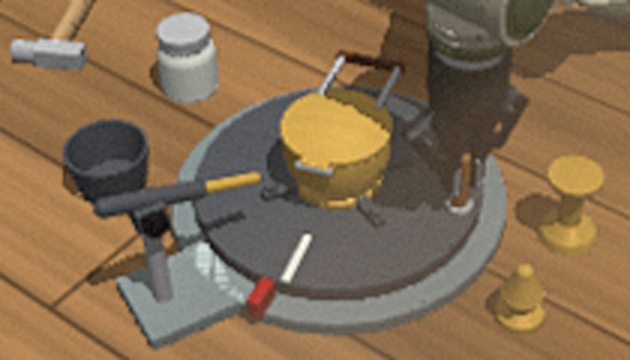

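```bash
cat > meas.py <<'E'
from h import *
def comp(m,box):
    k=np.zeros_like(m);k[box[2]:box[3],box[0]:box[1]]=m[box[2]:box[3],box[0]:box[1]]
    n,l,s,c=cv2.connectedComponentsWithStats(k)
    i=1+s[1:,4].argmax();y,x=np.nonzero(l==i);return np.c_[x,y].astype(float),s[i]
def meas(d,cam,lb,rb,ax=(.573,-.0455),wv=150,rk=(0,150,80)):
    hsv=cv2.cvtColor(d["pixels"],cv2.COLOR_RGB2HSV)
    red=cv2.inRange(hsv,rk,(8,255,255))|cv2.inRange(hsv,(172,*rk[1:]),(180,255,255))
    wh=cv2.inRange(hsv,(0,0,wv),(180,60,255))
    w,sw=comp(wh,lb);r,sr=comp(red,rb)
    W=np.array([ray(cam,p,.038)[:2] for p in w]);Q=np.array([ray(cam,p,.040)[:2] for p in r])
    print("line box",sw,"red box",sr)
    u=np.linalg.svd(W-W.mean(0))[2][0];a=np.arctan2(u[1],u[0]); a=a-np.pi if a>1.8 else a+np.pi if a<-1.4 else a
    u=np.array([np.cos(a),np.sin(a)]);e=Q.mean(0)-W.mean(0)
    f=lambda p:(np.hypot(*(p-ax)),np.arctan2(*(p-ax)[::-1]))
    print("linedir",a,"line",f(W.mean(0)),"mark",f(Q.mean(0)),"mark off the line, mm (+ccw)",1000*(u[0]*e[1]-u[1]*e[0]))
E
python3 - <<'E'
from meas import *
d=pickle.load(open("wrist3.pkl","rb"));meas(d,wcam(d,d["s"]),(530,632,225,300),(610,640,205,265))
d=pickle.load(open("top3.pkl","rb"));meas(d,d,(313,326,165,190),(315,326,157,171))
d=pickle.load(open("scene3.pkl","rb"));meas(d,d,(290,306,225,247),(280,295,240,258))
E
```

```text
line box [ 538  234   91   61 1131] red box [621 215  19  42 383]
linedir 0.30407018161247423 line (np.float64(0.11784111623097779), np.float64(0.2889866173916243)) mark (np.float64(0.15213027729569562), np.float64(0.30976334501006625)) mark off the line, mm (+ccw) 2.6434944933322932
line box [313 165  11  21  79] red box [318 159   5  10  33]
linedir 0.3717239626510711 line (np.float64(0.1330989360122628), np.float64(0.30136594845247267)) mark (np.float64(0.17021090456035634), np.float64(0.19421680570921598)) mark off the line, mm (+ccw) -20.698385005594343
line box [294 228  10  16  54] red box [283 243   8  13  61]
linedir 0.30222783381711826 line (np.float64(0.11924796271311121), np.float64(0.3091323493189937)) mark (np.float64(0.17593243345541557), np.float64(0.23086382256428128)) mark off the line, mm (+ccw) -13.367932802027282
```

Call:
arm_command:
  series:
    - [0, 0.28, 0.36, 0.035, 0, 0]
    - [0, 0.28, 0.36, 0.035, 0, 0]
    - [0, 0, 0, 0, 0, 0]
    - [0, 0, 0, 0, 0, 0]

```text
t: 6.3
ee_pos: [0.5449, 0.0823, 0.2415]
orientation: [0.688, 0.164, 0.687, -0.163]
ft_force: [2.7, 4.0, 5.1]
finger_gap: 0.0165
```

Call:
arm_command:
  series:
    - [0, 0, 0, 0, 0, 0]
    - [0, 0, 0, 0, 0, 0]
    - [0, 0, 0, 0, 0, 0]
    - [0, 0, 0, 0, 0, 0]
    - [0, 0, 0, 0, 0, 0]
  claw: 0.7

```text
t: 6.8
ee_pos: [0.5446, 0.0818, 0.2408]
orientation: [0.688, 0.164, 0.688, -0.164]
ft_force: [0.2, -0.5, -0.4]
finger_gap: 0.0598
```

Call:
arm_command:
  series:
    - [1, 0, 0, 0, 0, 0]
    - [-2, 0, 0, 0, 0, 0]
    - [-4, 0, 0, 0, 0, 0]
    - [-4, 0, 0, 0, 0, 0]
    - [-3, 0, 0, 0, 0, 0]
    - [0, 0, 3, -0.15, 0, 0]
    - [0, 0, 3, -0.15, 0, 0]
    - [0, 0, 3, -0.15, 0, 0]
    - [0, 0, 1, -0.15, 0, 0]
    - [0, 0, 0, 0, 0, 0]
    - [0, 0, 0, 0, 0, 0]

```text
t: 7.9
ee_pos: [0.6392, 0.0539, 0.3601]
orientation: [0.705, -0.045, 0.706, 0.045]
ft_force: [-1.1, 0.2, -0.5]
finger_gap: 0.0599
```

```bash
python3 - <<'E'
from h import *
from station import eyes
plan([.472,.0365,.241],.208)
for n in("wrist",):
    s=telemetry.get_state();d=eyes.snapshot(n);d["s"]=s;pickle.dump(d,open(n+"4.pkl","wb"))
    cv2.imwrite(f"pics/{n}4.png",d["pixels"][:,:,::-1])
E
```

```text
shift cm [ 11.93   0.41 -16.79] turns [-0.08  -0.001 -0.   ] [ 3.062e+00 -1.000e-03  2.000e-03]
t 7.9 pos [0.63920748 0.05385779 0.36008396] z [ 0.99180219  0.12777503 -0.00140139] x [-1.43316190e-03  1.56681070e-04 -9.99998961e-01] F [-1.10177275  0.24663359 -0.47308497] gap 0.059904108864762357 j [-0.1   0.57  1.09  0.    1.47 -0.23]
```

View pics/wrist4.png

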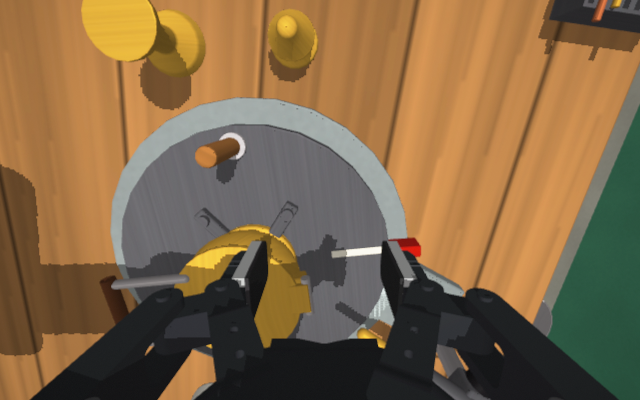

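Call:
arm_command:
  series:
    - [-2, -3, 0, 0, 0, 0]
    - [-2, -3, 0, 0, 0, 0]
    - [0, -2, 0, 0, 0, 0]
    - [0, 0, 0, 0, 0, 0]
    - [0, 0, 0, 0, 0, 0]

```text
t: 8.45
ee_pos: [0.6497, -0.0254, 0.3999]
orientation: [0.705, -0.046, 0.706, 0.046]
ft_force: [0.1, -0.2, 0.1]
finger_gap: 0.06
```

```bash
python3 - <<'E'
from h import *
from station import eyes
for n in("wrist",):
    s=telemetry.get_state();d=eyes.snapshot(n);d["s"]=s;pickle.dump(d,open(n+"5.pkl","wb"))
    cv2.imwrite(f"pics/{n}5.png",d["pixels"][:,:,::-1])
E
```

```text
(no output)
```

View pics/wrist5.png

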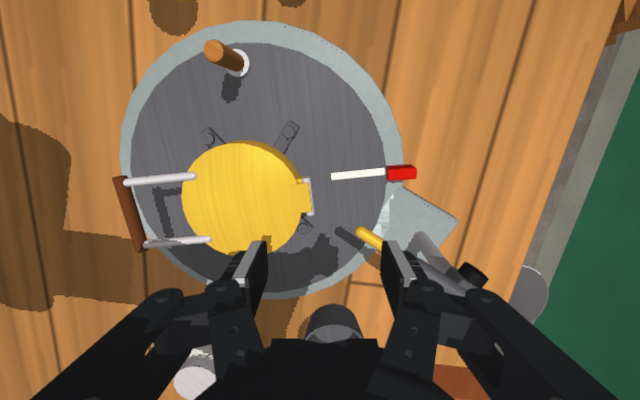

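```bash
cat > fin.py <<'E'
from meas import *
from scipy.optimize import least_squares
def disc(d,w,ts,c0=(.573,-.0455)):
    g=cv2.cvtColor(d["pixels"],cv2.COLOR_RGB2GRAY).astype(np.float32);c0=np.array(c0)
    for it in range(4):
        pts=[]
        for t in ts:
            rs=np.arange(.138,.160,.0005);P=np.c_[c0[0]+rs*np.cos(t),c0[1]+rs*np.sin(t),np.full(len(rs),.038)]
            uv=np.array([proj(w,p) for p in P],np.float32)
            v=cv2.remap(g,uv[:,0].copy(),uv[:,1].copy(),cv2.INTER_LINEAR).ravel()
            dv=np.gradient(cv2.GaussianBlur(v[:,None],(1,7),0).ravel());k=dv.argmax()
            if 3<k<len(rs)-3 and dv[k]>1:pts.append(P[k,:2])
        pts=np.array(pts);r=least_squares(lambda p:np.hypot(*(pts-p[:2]).T)-p[2],[*c0,.15],loss='soft_l1',f_scale=.001);c0=r.x[:2]
    print("disc",len(pts),r.x,np.abs(r.fun).mean());return c0
E
python3 - <<'E'
from fin import *
d=pickle.load(open("wrist5.pkl","rb"));w=wcam(d,d["s"])
ax=disc(d,w,np.arange(.35,4.2,.03))
for rk in((0,150,80),(0,190,170)):meas(d,w,(325,385,160,188),(380,425,155,190),ax=ax,rk=rk)
im=d["pixels"][120:240,100:440,::-1];cv2.imwrite("pics/w5z.png",cv2.resize(im[30:80,220:330],None,fx=7,fy=7,interpolation=cv2.INTER_CUBIC))
# bar
for uv in((121,178),(142,250)):print(ray(w,uv,.113))
E
```

```text
disc 124 [ 0.57370955 -0.0458808   0.14910214] 0.0006486413306148001
line box [331 167  54  14 427] red box [387 165  30  16 413]
linedir 0.23436510818243805 line (np.float64(0.11594993292996873), np.float64(0.23119371197497038)) mark (np.float64(0.16585942074466847), np.float64(0.21255240069651687)) mark off the line, mm (+ccw) -3.249833582714107
line box [331 167  54  14 427] red box [388 167  29  13 318]
linedir 0.23436510818243805 line (np.float64(0.11594993292996873), np.float64(0.23119371197497038)) mark (np.float64(0.16684129471472317), np.float64(0.20333929338132078)) mark off the line, mm (+ccw) -4.8078341237677025
[ 0.46401718 -0.03620077  0.113     ]
[ 0.47919333 -0.10712803  0.113     ]
```

View pics/w5z.png

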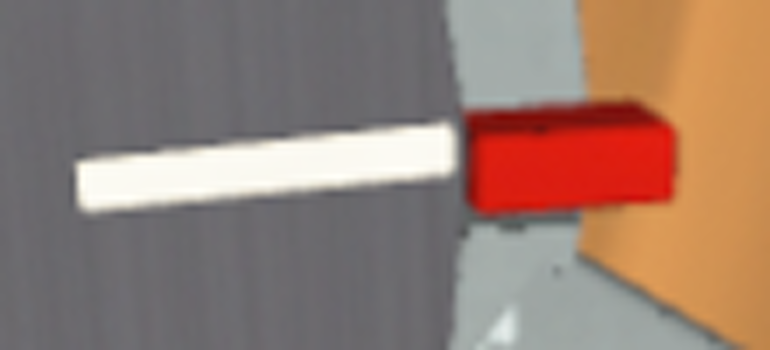

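Line is at about 0.232 rad and the mark's top face at 0.203, so about 0.029 rad clockwise (3.8 mm at the crank) is still left. I'll regrip the crank to make that correction.

```bash
python3 -c "
from h import *
plan([.5446,.0817,.36],.203)"
```

```text
shift cm [ 4.02 11.94 -9.02] turns [-0.071 -0.002 -0.001] [ 3.07e+00 -2.00e-03  2.00e-03]
t 8.5 pos [ 0.64972045 -0.02484591  0.39996761] z [ 0.99135638  0.1311861  -0.00165262] x [-1.76822633e-03  7.64736755e-04 -9.99998144e-01] F [-0.7727894   0.05888246 -0.37435673] gap 0.0598768794677544 j [-0.22  0.57  1.    0.    1.58 -0.35]
```

Call:
arm_command:
  series:
    - [0, 3, -2.25, 0, 0, 0]
    - [0, 3, -2.25, 0, 0, 0]
    - [0, 3, -2.26, 0, 0, 0]
    - [2, 2.94, -2.26, 0, 0, 0]
    - [2, 0, 0, -0.07, 0, 0]
    - [0, 0, 0, 0, 0, 0]
    - [0, 0, 0, 0, 0, 0]

```text
t: 9.2
ee_pos: [0.545, 0.0814, 0.3611]
orientation: [0.703, -0.071, 0.704, 0.071]
ft_force: [0.2, 0.6, 0.8]
finger_gap: 0.0601
```

```bash
python3 - <<'E'
from h import *
from station import eyes
plan([.5446,.0817,.241],.203)
d=eyes.snapshot("wrist");w=wcam(d,telemetry.get_state());cv2.imwrite("pics/w6.png",d["pixels"][:,:,::-1])
print(proj(w,[.5438,.0806,.11]),proj(w,[.5438,.0806,.042]))
E
```

```text
shift cm [12.01  0.04 -0.03] turns [-0.002 -0.    -0.   ] [ 3.139 -0.     0.   ]
t 9.2 pos [0.54504202 0.08137735 0.36111241] z [ 9.79910381e-01  1.99438169e-01 -2.49590128e-04] x [-2.69191009e-04  7.11646423e-05 -9.99999961e-01] F [0.23053618 0.59556565 0.80507892] gap 0.06009774861213489 j [-0.07  0.42  1.37  0.    1.36 -0.27]
[323.1561087  204.68198042] [323.2604645  183.43567177]
```

View pics/w6.png

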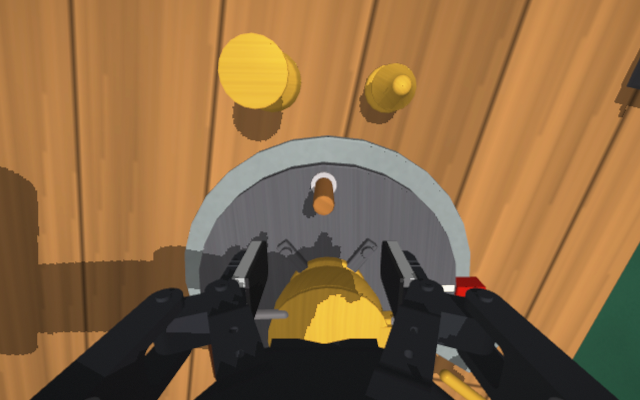

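Call:
arm_command:
  series:
    - [3, 0, 0, 0, 0, 0]
    - [4, 0, 0, 0, 0, 0]
    - [3, 0, 0, 0, 0, 0]
    - [1.5, 0, 0, 0, 0, 0]
    - [0.5, 0, 0, 0, 0, 0]
    - [0, 0, 0, 0, 0, 0]

```text
t: 9.85
ee_pos: [0.5454, 0.0807, 0.2412]
orientation: [0.704, -0.071, 0.703, 0.071]
ft_force: [-0.1, -0.0, 0.5]
finger_gap: 0.06
```

Call:
arm_command:
  series:
    - [0, 0, 0, 0, 0, 0]
    - [0, 0, 0, 0, 0, 0]
    - [0, 0, 0, 0, 0, 0]
    - [0, 0, 0, 0, 0, 0]
    - [0, 0, 0, 0, 0, 0]
    - [0, 0, 0, 0, 0, 0]
  claw: 0

```text
t: 10.45
ee_pos: [0.545, 0.081, 0.2419]
orientation: [0.704, -0.071, 0.703, 0.071]
ft_force: [-1.0, 0.4, 6.4]
finger_gap: 0.0165
```

Call:
arm_command:
  series:
    - [0, 0, 0.2, 0.015, 0, 0]
    - [0, 0, 0.19, 0.015, 0, 0]
    - [0, 0, 0, 0, 0, 0]
    - [0, 0, 0, 0, 0, 0]

```text
t: 10.85
ee_pos: [0.5489, 0.0818, 0.2419]
orientation: [0.705, -0.061, 0.704, 0.061]
ft_force: [-0.7, 0.5, 6.0]
finger_gap: 0.0165
```

Call:
arm_command:
  series:
    - [0, 0, 0, 0, 0, 0]
    - [0, 0, 0, 0, 0, 0]
    - [0, 0, 0, 0, 0, 0]
    - [0, 0, 0, 0, 0, 0]
    - [0, 0, 0, 0, 0, 0]
  claw: 0.7

```text
t: 11.35
ee_pos: [0.5487, 0.0817, 0.2409]
orientation: [0.704, -0.061, 0.705, 0.061]
ft_force: [0.0, -0.9, -0.6]
finger_gap: 0.06
```

Call:
arm_command:
  series:
    - [-3, 0, 0, 0, 0, 0]
    - [-4.5, 0, 0, 0, 0, 0]
    - [-4.5, 0, 0, 0, 0, 0]
    - [-4, 0, 0, -0.03, 0, 0]
    - [0, -3, 1.5, 0, 0, 0]
    - [0, -3, 1.5, 0, 0, 0]
    - [0, -3, 1.5, 0, 0, 0]
    - [0, -3, 1.5, 0, 0, 0]
    - [0, 0, 0, 0, 0, 0]
    - [0, 0, 0, 0, 0, 0]

```text
t: 12.35
ee_pos: [0.6316, -0.0241, 0.4004]
orientation: [0.703, -0.071, 0.704, 0.071]
ft_force: [-0.2, 0.7, -0.3]
finger_gap: 0.0601
```

```bash
python3 - <<'E'
from fin import *
from station import eyes
s=telemetry.get_state();d=eyes.snapshot("wrist");d["s"]=s;pickle.dump(d,open("wrist7.pkl","wb"));cv2.imwrite("pics/w7.png",d["pixels"][:,:,::-1])
w=wcam(d,s);plan([.5446,.0817,.241],.203)
for p in ([.573+.1*np.cos(.2),-.0455+.1*np.sin(.2),.038],[.573+.167*np.cos(.2),-.0455+.167*np.sin(.2),.04]):print(proj(w,p))
E
```

```text
shift cm [15.98 12.03 -6.37] turns [-0.001 -0.001 -0.001] [ 3.141e+00 -1.000e-03  1.000e-03]
t 12.4 pos [ 0.63130191 -0.02344343  0.40070857] z [ 9.79648948e-01  2.00717621e-01 -6.12854083e-04] x [-7.06728810e-04  3.96040233e-04 -9.99999672e-01] F [-0.08201443  0.42035434 -0.28648896] gap 0.059673641918201126 j [-0.22  0.53  1.06  0.    1.56 -0.43]
[357.75887392 182.16287846]
[415.27330735 182.69684313]
```

View pics/w7.png

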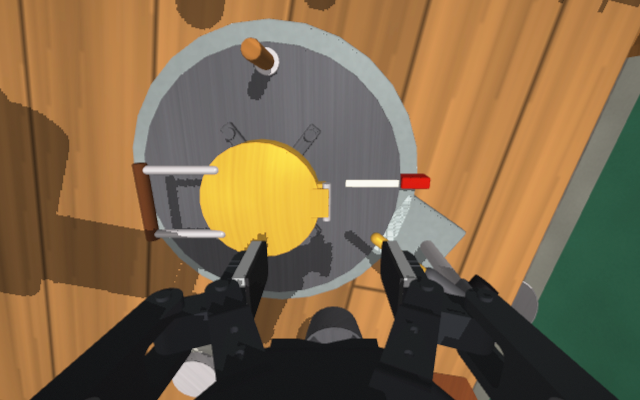

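```bash
python3 - <<'E'
from fin import *
d=pickle.load(open("wrist7.pkl","rb"));w=wcam(d,d["s"])
ax=disc(d,w,np.arange(.35,4.2,.03))
for rk in((0,150,80),(0,190,170)):meas(d,w,(340,400,172,193),(397,435,170,195),ax=ax,rk=rk)
cv2.imwrite("pics/w7z.png",cv2.resize(d["pixels"][165:200,335:440,::-1],None,fx=7,fy=7,interpolation=cv2.INTER_CUBIC))
# bar: dark brown red
hsv=cv2.cvtColor(d["pixels"],cv2.COLOR_RGB2HSV);print(hsv[200,145],hsv[230,150],hsv[180,140])
k=hsv[155:245,128:164];m=cv2.inRange(k,(0,80,20),(14,255,130))
n,l,st,c=cv2.connectedComponentsWithStats(m);i=1+st[1:,4].argmax();print(st[i]);y,x=np.nonzero(l==i)
P=np.array([ray(w,(a+128,b+155),.115)[:2] for a,b in zip(x,y)]);u=np.linalg.svd(P-P.mean(0))[2][0]
r=(cv2.minAreaRect(np.float32(P*1000)));print("bar",P.mean(0),r,"dir",np.arctan2(u[1],u[0]))
print("pred",ax-.105*np.array([np.cos(.203),np.sin(.203)]))
E
```

```text
disc 124 [ 0.57359557 -0.04592608  0.14905439] 0.0006423125709726794
line box [345 180  55   8 388] red box [401 174  29  15 421]
linedir 0.20119666317205198 line (np.float64(0.11610087516592613), np.float64(0.1948555143858965)) mark (np.float64(0.1656092265128029), np.float64(0.2143970887624115)) mark off the line, mm (+ccw) 2.9222567731839613
line box [345 180  55   8 388] red box [402 177  28  12 293]
linedir 0.20119666317205198 line (np.float64(0.11610087516592613), np.float64(0.1948555143858965)) mark (np.float64(0.16715844341822658), np.float64(0.20280466016091103)) mark off the line, mm (+ccw) 1.004998147611475
[ 11 175 108] [ 11 172  80] [ 11 177 111]
[   4    8   30   81 1065]
bar [ 0.47084261 -0.06634242] ((471.1904602050781, -68.5732650756836), (15.365784645080566, 77.93119812011719), 12.615869522094727) dir -1.3783029515042564
pred [ 0.47075162 -0.06709498]
```

View pics/w7z.png

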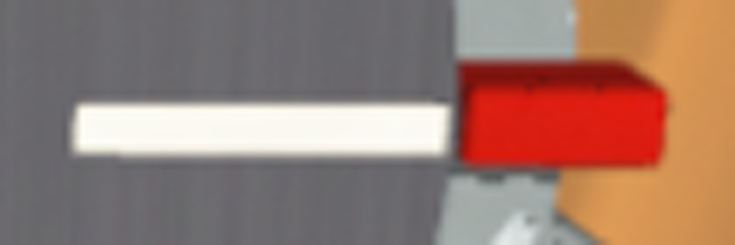

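The line is within about half a degree of the mark (line 0.195–0.201, mark 0.203), and the bar is at (0.471, -0.067). I'll move over the bar.

```bash
python3 -c "
from h import *
plan([.471,-.067,.34],.2)"
```

```text
shift cm [  6.08  -1.05 -16.57] turns [ 0.002 -0.001 -0.001] [-3.14e+00  1.00e-03 -1.00e-03]
t 12.4 pos [ 0.63130191 -0.02344343  0.40070857] z [ 9.79648948e-01  2.00717621e-01 -6.12854083e-04] x [-7.06728810e-04  3.96040233e-04 -9.99999672e-01] F [-0.08201443  0.42035434 -0.28648896] gap 0.059673641918201126 j [-0.22  0.53  1.06  0.    1.56 -0.43]
```

Call:
arm_command:
  series:
    - [0, -0.3, -4.2, 0, 0, 0]
    - [1, -0.3, -4.2, 0, 0, 0]
    - [2, -0.3, -4.2, 0, 0, 0]
    - [3, -0.2, -4, 0, 0, 0]
    - [0, 0, 0, 0, 0, 0]
    - [0, 0, 0, 0, 0, 0]
  claw: 0.5

```text
t: 13.0
ee_pos: [0.4704, -0.0672, 0.3413]
orientation: [0.704, -0.071, 0.703, 0.071]
ft_force: [0.8, 0.9, 1.2]
finger_gap: 0.043
```

```bash
python3 - <<'E'
from h import *
from station import eyes
plan([.471,-.067,.266],.2)
s=telemetry.get_state();d=eyes.snapshot("wrist");w=wcam(d,s);cv2.imwrite("pics/w8.png",d["pixels"][:,:,::-1])
b=np.array([.471,-.067,.113]);e=np.array([-np.sin(.2),np.cos(.2),0])*.037
print(proj(w,b),proj(w,b+e),proj(w,b-e))
E
```

```text
shift cm [7.53 0.01 0.06] turns [ 0.002  0.    -0.   ] [-3.139  0.     0.   ]
t 13.0 pos [ 0.47038021 -0.06721365  0.34132332] z [9.79630866e-01 2.00806714e-01 1.72679585e-04] x [ 1.57717954e-04  9.05059659e-05 -9.99999983e-01] F [0.80646686 0.85157118 1.22585427] gap 0.04299688761020233 j [-0.39  0.31  1.6   0.    1.23 -0.59]
[326.36048912 214.7138261 ] [326.6482821  164.32603057] [326.10092276 260.15960697]
```

View pics/w8.png

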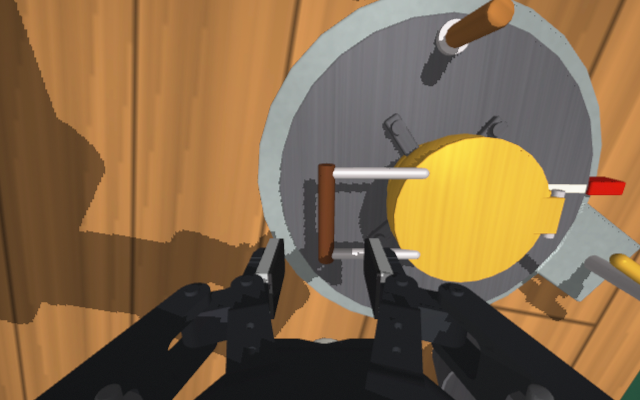

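The bar shows at (326,164)–(326,262), as predicted. I'll descend and pinch it.

Call:
arm_command:
  series:
    - [2, 0, 0.05, 0, 0, 0]
    - [2.5, 0, 0, 0, 0, 0]
    - [1.8, 0, 0, 0, 0, 0]
    - [0.9, 0, 0, 0, 0, 0]
    - [0.3, 0, 0, 0, 0, 0]
    - [0, 0, 0, 0, 0, 0]

```text
t: 13.65
ee_pos: [0.4723, -0.0677, 0.2665]
orientation: [0.704, -0.072, 0.703, 0.071]
ft_force: [1.1, -0.6, -0.1]
finger_gap: 0.043
```

Call:
arm_command:
  series:
    - [0, 0, 0, 0, 0, 0]
    - [0, 0, 0, 0, 0, 0]
    - [0, 0, 0, 0, 0, 0]
    - [0, 0, 0, 0, 0, 0]
    - [0, 0, 0, 0, 0, 0]
    - [0, 0, 0, 0, 0, 0]
  claw: 0

```text
t: 14.25
ee_pos: [0.4719, -0.0678, 0.2667]
orientation: [0.704, -0.072, 0.703, 0.071]
ft_force: [-0.3, 1.1, 5.4]
finger_gap: 0.0101
```

```bash
python3 - <<'E'
from h import *
from station import eyes
plan([.471,-.067,.266],.2)
d=eyes.snapshot("wrist");cv2.imwrite("pics/w9.png",d["pixels"][:,:,::-1])
import numpy as np
a=np.radians(np.arange(1.25,50,2.5)+1.37);print(np.round(np.c_[-.729*np.cos(a),.729*np.sin(a)],2).tolist())
E
```

```text
shift cm [ 0.07  0.1  -0.07] turns [0.002 0.002 0.001] [-3.14e+00 -1.00e-03  3.00e-03]
t 14.25 pos [ 0.4718638  -0.06783289  0.26674794] z [0.9796735  0.20059179 0.00166207] x [ 1.81121929e-03 -5.60031923e-04 -9.99998203e-01] F [-0.3119825   1.1100035   5.40345827] gap 0.010105090773884232 j [-0.39  0.41  1.71  0.    1.02 -0.59]
[[-0.73, 0.03], [-0.73, 0.07], [-0.72, 0.1], [-0.72, 0.13], [-0.71, 0.16], [-0.7, 0.19], [-0.69, 0.22], [-0.68, 0.25], [-0.67, 0.28], [-0.66, 0.31], [-0.65, 0.34], [-0.63, 0.37], [-0.61, 0.39], [-0.6, 0.42], [-0.58, 0.44], [-0.56, 0.47], [-0.54, 0.49], [-0.51, 0.52], [-0.49, 0.54], [-0.47, 0.56]]
```

View pics/w9.png

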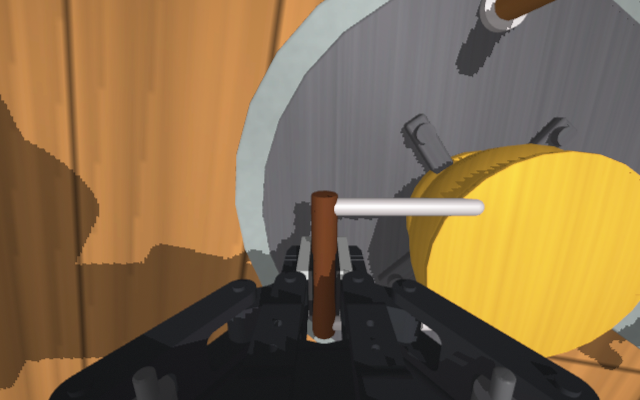

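The bar is pinched (gap 10 mm). I'll lift along the arc in two halves.

Call:
arm_command:
  series:
    - [-0.73, 0, 0.03, 0, 0, 0]
    - [-0.73, 0, 0.07, 0, 0, 0]
    - [-0.72, 0, 0.1, 0, 0, 0]
    - [-0.72, 0, 0.13, 0, 0, 0]
    - [-0.71, 0, 0.16, 0, 0, 0]
    - [-0.7, 0, 0.19, 0, 0, 0]
    - [-0.69, 0, 0.22, 0, 0, 0]
    - [-0.68, 0, 0.25, 0, 0, 0]
    - [-0.67, 0, 0.28, 0, 0, 0]
    - [-0.66, 0, 0.31, 0, 0, 0]
    - [0, 0, 0, 0, 0, 0]

```text
t: 15.4
ee_pos: [0.4883, -0.0643, 0.3368]
orientation: [0.703, -0.072, 0.704, 0.071]
ft_force: [-5.6, -4.9, -0.1]
finger_gap: 0.01
```

```bash
python3 - <<'E'
from h import *
from station import eyes
plan([.471,-.067,.266],.2)
for n in("scene","wrist"):
    d=eyes.snapshot(n);cv2.imwrite(f"pics/{n}10.png",d["pixels"][:,:,::-1] if n=="wrist" else cv2.resize(d["pixels"][130:270,200:410,::-1],None,fx=3,fy=3,interpolation=cv2.INTER_CUBIC))
E
```

```text
shift cm [ 7.09  0.08 -1.74] turns [ 0.002 -0.002  0.   ] [-3.139 -0.    -0.004]
t 15.4 pos [ 0.48833742 -0.06427479  0.33684943] z [ 0.97961072  0.20089042 -0.00242299] x [-2.34964034e-03 -6.03578571e-04 -9.99997057e-01] F [-5.58273133 -4.92706091 -0.14673948] gap 0.009956159682570572 j [-0.37  0.35  1.57 -0.    1.23 -0.57]
```

View pics/scene10.png

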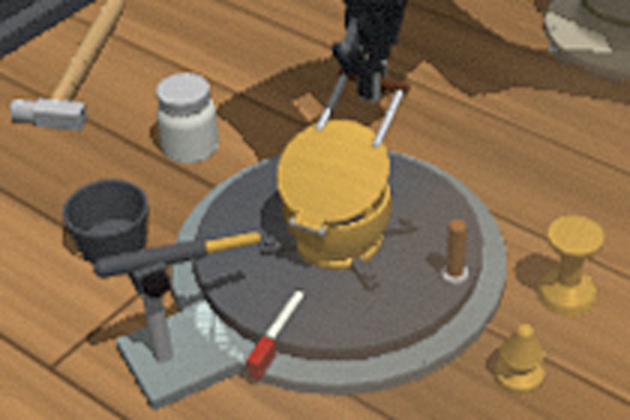

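View pics/wrist10.png

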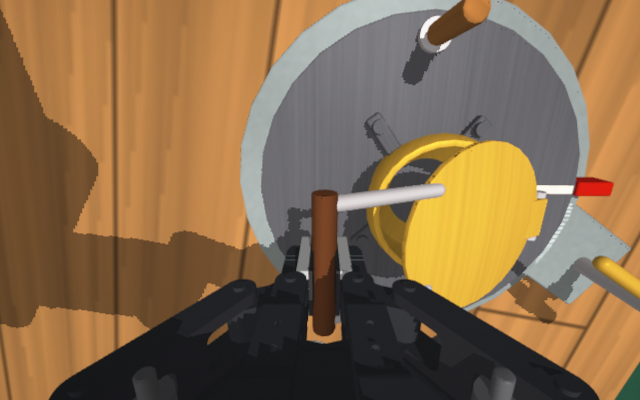

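```bash
python3 - <<'E'
from fin import *
from station import eyes
s=telemetry.get_state();d=eyes.snapshot("wrist");w=wcam(d,s);print(s["ft_force"],s["torque"],s["ee_pos"])
ax=disc(d,w,np.r_[np.arange(.4,3.0,.03)])
for a in(ax,np.array([.5736,-.0459])):meas(d,w,(535,578,180,196),(570,620,170,200),ax=a,rk=(0,190,170))
cv2.imwrite("pics/w11z.png",cv2.resize(d["pixels"][165:210,525:630,::-1],None,fx=7,fy=7,interpolation=cv2.INTER_CUBIC))
E
```

```text
[-5.38529016 -5.4266035  -1.45987276] [-0.839629    1.06849176 -0.06350089] [ 0.48817913 -0.06436556  0.33638316]
disc 86 [ 0.57327209 -0.04628238  0.14921929] 0.0006370441325964474
line box [537 185  38  11 360] red box [576 182  38  14 487]
linedir 0.19874125814410512 line (np.float64(0.13152130960819536), np.float64(0.19533037696284933)) mark (np.float64(0.16698226132728153), np.float64(0.20628606721521137)) mark off the line, mm (+ccw) 1.7084400173962981
line box [537 185  38  11 360] red box [576 182  38  14 487]
linedir 0.19874125814410512 line (np.float64(0.13112579024688623), np.float64(0.19295504698217306)) mark (np.float64(0.1665832666346123), np.float64(0.20444247834526255)) mark off the line, mm (+ccw) 1.7084400173962981
```

View pics/w11z.png

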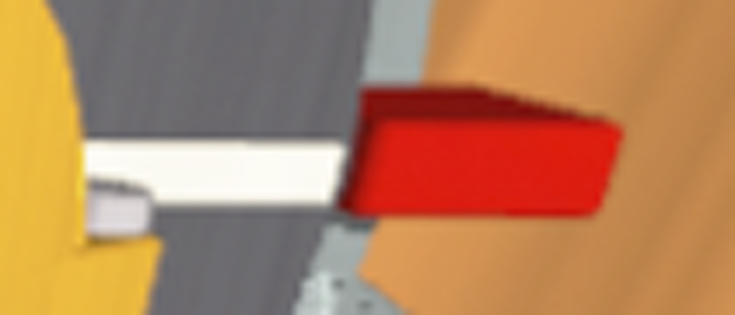

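Call:
arm_command:
  series:
    - [0, -0.1, -0.1, 0, 0, 0]
    - [-0.65, 0, 0.34, 0, 0, 0]
    - [-0.63, 0, 0.37, 0, 0, 0]
    - [-0.61, 0, 0.39, 0, 0, 0]
    - [-0.6, 0, 0.42, 0, 0, 0]
    - [0, 0, 0, 0, 0, 0]

```text
t: 16.15
ee_pos: [0.5025, -0.0619, 0.3623]
orientation: [0.703, -0.071, 0.704, 0.072]
ft_force: [-9.3, 0.9, 2.3]
finger_gap: 0.0098
```

Call:
arm_command:
  series:
    - [0, 0.04, -0.1, 0, 0, 0]
    - [-0.58, 0, 0.44, 0, 0, 0]
    - [-0.56, 0, 0.47, 0, 0, 0]
    - [-0.54, 0, 0.49, 0, 0, 0]
    - [-0.51, 0, 0.52, 0, 0, 0]
    - [-0.49, 0, 0.54, 0, 0, 0]
    - [-0.47, 0, 0.56, 0, 0, 0]
    - [0, 0, 0, 0, 0, 0]
    - [0, 0, 0, 0, 0, 0]
    - [0, 0, 0, 0, 0, 0]

```text
t: 17.15
ee_pos: [0.5305, -0.0561, 0.3946]
orientation: [0.703, -0.072, 0.704, 0.071]
ft_force: [-15.7, -0.4, 12.3]
finger_gap: 0.0096
```

```bash
python3 - <<'E'
from fin import *
from station import eyes
s=telemetry.get_state();d=eyes.snapshot("wrist");w=wcam(d,s);d["s"]=s;pickle.dump(d,open("wrist12.pkl","wb"));cv2.imwrite("pics/w12.png",d["pixels"][:,:,::-1])
plan([.471,-.067,.266],.2)
d=eyes.snapshot("scene");pickle.dump(d,open("scene12.pkl","wb"));cv2.imwrite("pics/s12.png",cv2.resize(d["pixels"][110:260,200:410,::-1],None,fx=3,fy=3,interpolation=cv2.INTER_CUBIC))
E
```

```text
shift cm [12.88  0.13 -6.02] turns [ 0.002 -0.003  0.001] [-3.14e+00 -1.00e-03 -4.00e-03]
t 17.2 pos [ 0.53050907 -0.05603925  0.39461887] z [ 0.97966926  0.20060253 -0.00259949] x [-0.00238577 -0.00130714 -0.9999963 ] F [-15.28754195  -1.65966754  11.92510048] gap 0.010242298452872063 j [-0.33  0.36  1.36 -0.    1.42 -0.53]
```

View pics/w12.png

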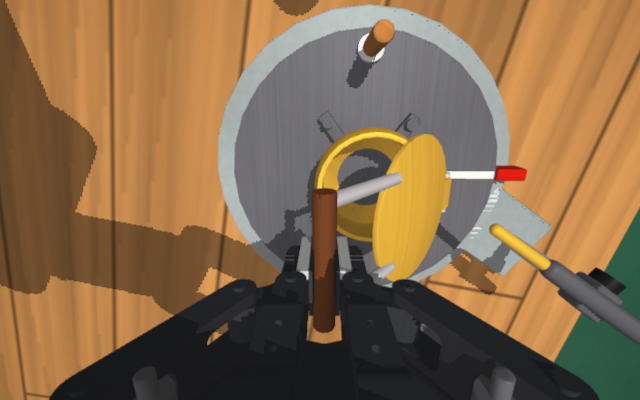

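View pics/s12.png

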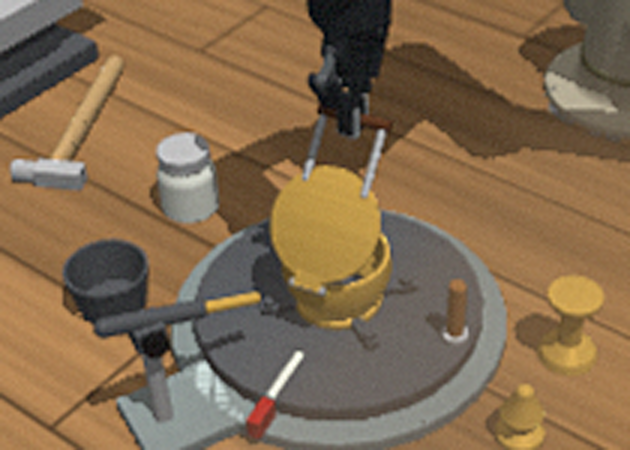

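Call:
arm_command:
  series:
    - [-0.1, 0, -0.08, 0, 0, 0]
    - [0, 0, 0, 0, 0, 0]
    - [0, 0, 0, 0, 0, 0]

```text
t: 17.55
ee_pos: [0.5303, -0.0562, 0.3947]
orientation: [0.703, -0.071, 0.704, 0.071]
ft_force: [-9.1, -0.8, 4.5]
finger_gap: 0.0097
```

Call:
arm_command:
  series:
    - [-0.08, 0, -0.07, 0, 0, 0]
    - [0, 0, 0, 0, 0, 0]
    - [0, 0, 0, 0, 0, 0]

```text
t: 17.85
ee_pos: [0.5299, -0.0563, 0.3945]
orientation: [0.703, -0.071, 0.704, 0.071]
ft_force: [-4.8, 0.6, -1.0]
finger_gap: 0.0099
```

```bash
python3 - <<'E'
from fin import *
from station import eyes
s=telemetry.get_state();d=eyes.snapshot("wrist");w=wcam(d,s);d["s"]=s;pickle.dump(d,open("wrist13.pkl","wb"))
cv2.imwrite("pics/w13.png",cv2.resize(d["pixels"][100:300,280:540,::-1],None,fx=3,fy=3,interpolation=cv2.INTER_CUBIC))
plan([.4719,-.0678,.2667],.2)
d=eyes.snapshot("scene");pickle.dump(d,open("scene13.pkl","wb"));cv2.imwrite("pics/s13.png",cv2.resize(d["pixels"][135:225,270:370,::-1],None,fx=6,fy=6,interpolation=cv2.INTER_CUBIC))
e=pickle.load(open("scene3.pkl","rb"));cv2.imwrite("pics/s3z.png",cv2.resize(e["pixels"][155:245,270:370,::-1],None,fx=6,fy=6,interpolation=cv2.INTER_CUBIC))
E
```

```text
shift cm [12.78  0.04 -5.9 ] turns [ 0.002 -0.    -0.   ] [-3.139e+00  0.000e+00 -1.000e-03]
t 17.9 pos [ 0.52987109 -0.05635602  0.39450628] z [ 9.79644154e-01  2.00741477e-01 -4.37678246e-04] x [-4.84442656e-04  1.83834595e-04 -9.99999866e-01] F [-4.57430134  1.05238298 -0.10852614] gap 0.009908145079571827 j [-0.33  0.36  1.36  0.    1.42 -0.53]
```

View pics/w13.png

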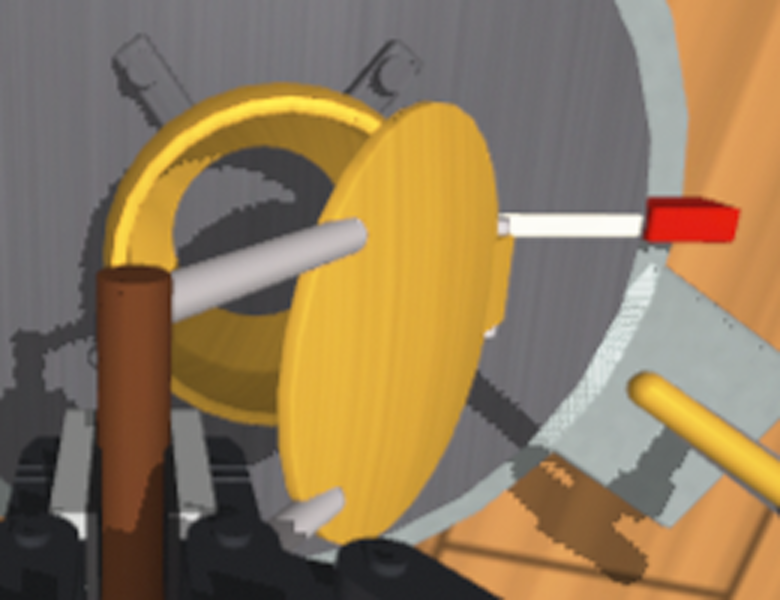

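View pics/s13.png

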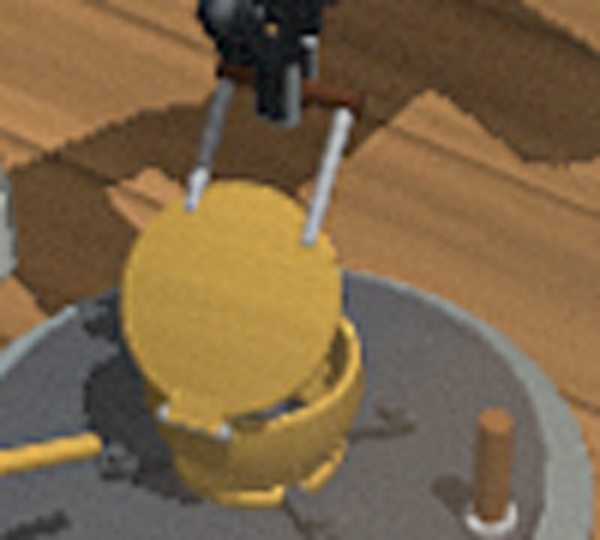

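View pics/s3z.png

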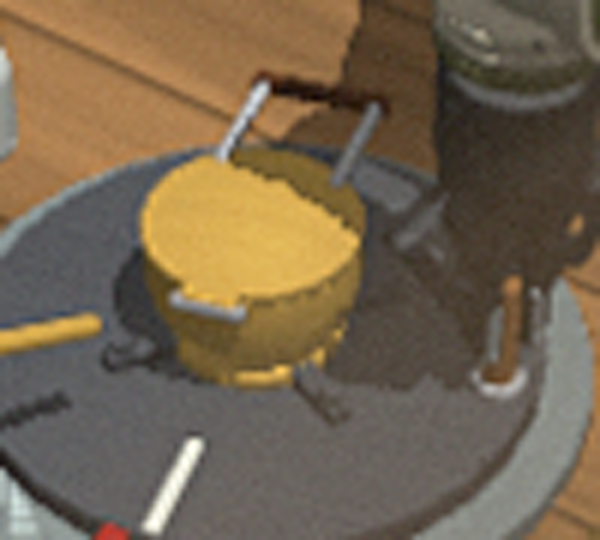

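```bash
python3 - <<'E'
from h import *
d=pickle.load(open("scene13.pkl","rb"))
def px(u,v,y0):return np.array([270+u/6-.5,y0+v/6-.5])
ax=np.array([.5736,-.0459])
for nm,bar,hin,a in(("shut",px(321,90,155),px(208,306,155),.296),("open",px(289,86,135),px(194,421,135),.199)):
    u=np.array([np.cos(a),np.sin(a),0]);n=np.array([-u[1],u[0],0]);o=np.array([*ax,0])
    def pl(uv):
        P=d["pose"];r=P[:3,:3]@np.linalg.solve(d["mtx"],[*uv,1]);c=P[:3,3];return c+r*((o-c)@n)/(r@n)
    B,H=pl(bar),pl(hin);print(nm,"bar",(B-o)@u,B[2],"hinge",(H-o)@u,H[2],"model hinge px",proj(d,[*(ax+.062*u[:2]),.109]),hin)
    for hx,hz in((.062,.109),((H-o)@u,H[2])):
        x,z=hx-(B-o)@u,B[2]-hz;print("  r",np.hypot(x,z),"alpha",np.degrees(np.arctan2(z,x))-1.37)
# wrist: bar end, rod-to-lid joint; bar far(+y) end in wrist
for f in("wrist13.pkl",):
    d=pickle.load(open(f,"rb"));w=wcam(d,d["s"]);a=.199
    u=np.array([np.cos(a),np.sin(a)]);n=np.array([-u[1],u[0]])
    # bar end top centre px; rod/lid junction
    for al in(45,47.5,50,52.5,55):
        A=np.radians(al)
        def pt(r,h,lat): # r from hinge along lid, h above
            p=ax+u*(.062-(r*np.cos(A)-h*np.sin(A)))+n*lat;return [*p,.109+r*np.sin(A)+h*np.cos(A)]
        print(al,"barend",proj(w,pt(.167,.004,.037)).round(1),"lid far edge top",proj(w,pt(.062,.011,.056)).round(1),proj(w,pt(.062+.04,.011,.04)).round(1),proj(w,pt(.118,.011,0)).round(1))
E
```

```text
shut bar -0.10351652137357101 0.11412918378276926 hinge 0.06010042871305224 0.1047966727751608 model hinge px [303.86755632 204.87637267] [304.16666667 205.5       ]
  r 0.16559597632154355 alpha 0.4049682156238319
  r 0.16388289147240384 alpha 1.894544040952725
open bar -0.04749894731126192 0.23276783975329085 hinge 0.06288734183144468 0.1084734458397455 model hinge px [301.96638609 204.34133435] [301.83333333 204.66666667]
  r 0.16525282938416153 alpha 47.13041222289674
  r 0.16623546309086037 alpha 47.021607361552604
45 barend [309.3 186.2] lid far edge top [429.3 133.7] [396.  164.3] [376.9 232.3]
47.5 barend [320.4 189. ] lid far edge top [433.4 133.9] [403.  165.2] [384.6 234.5]
50 barend [332.8 191.9] lid far edge top [437.6 134.1] [410.3 166.1] [392.7 236.6]
52.5 barend [346.5 194.8] lid far edge top [442.  134.3] [417.9 166.9] [401.2 238.7]
55 barend [361.6 197.7] lid far edge top [446.4 134.5] [425.9 167.7] [410.  240.8]
```

The estimates of the opening are 48.4° (wrist), 48.4–49.3° (TCP travel) and 47.1° (scene), so I'll add about 1.3° along the arc.

Call:
arm_command:
  series:
    - [-0.12, 0, 0.15, 0, 0, 0]
    - [-0.12, 0, 0.14, 0, 0, 0]
    - [0, 0, 0, 0, 0, 0]
    - [0, 0, 0, 0, 0, 0]
    - [0, 0, 0, 0, 0, 0]

```text
t: 18.45
ee_pos: [0.5327, -0.0557, 0.3975]
orientation: [0.704, -0.071, 0.703, 0.071]
ft_force: [-5.7, 1.1, 2.6]
finger_gap: 0.0101
```

```bash
python3 - <<'E'
from fin import *
from station import eyes
s=telemetry.get_state();d=eyes.snapshot("wrist");w=wcam(d,s);d["s"]=s;pickle.dump(d,open("wrist14.pkl","wb"))
cv2.imwrite("pics/w14.png",cv2.resize(d["pixels"][100:300,280:540,::-1],None,fx=3,fy=3,interpolation=cv2.INTER_CUBIC))
plan([.4719,-.0678,.2667],.2)
ax=disc(d,w,np.arange(.45,3,.03))
d2=eyes.snapshot("scene");pickle.dump(d2,open("scene14.pkl","wb"));cv2.imwrite("pics/s14.png",cv2.resize(d2["pixels"][135:225,270:370,::-1],None,fx=6,fy=6,interpolation=cv2.INTER_CUBIC))
ax=np.array([.5736,-.0459])
meas(d,w,(440,492,165,185),(485,530,160,185),ax=ax,rk=(0,190,170))
p=s["ee_pos"][:2]-ax;u=np.array([np.cos(.199),np.sin(.199)]);print("cos est",np.degrees(np.arccos((.062-p@u)/.16705))-1.37)
f=(s["ee_pos"][:2]-[.4719,-.0678])@u;up=s["ee_pos"][2]-.2667
print("diff fwd",np.degrees(np.arccos((.167-f)/.16705))-1.37,"diff both",np.degrees(np.arctan2(.004+up,.167-f))-1.37)
for al in(47.5,50,52.5):
    A=np.radians(al);r,h=.167,.004;n=np.array([-u[1],u[0]])
    q=ax+u*(.062-(r*np.cos(A)-h*np.sin(A)))+n*.037;print(al,proj(w,[*q,.109+r*np.sin(A)+h*np.cos(A)]))
E
```

```text
shift cm [13.07  0.04 -6.21] turns [0.002 0.001 0.   ] [-3.139e+00 -0.000e+00  1.000e-03]
t 18.5 pos [ 0.53268674 -0.05572446  0.39743959] z [9.79637302e-01 2.00773185e-01 9.40257015e-04] x [ 9.54811162e-04  2.43456604e-05 -9.99999544e-01] F [-5.83042988  0.95108134  3.01941817] gap 0.010088255261799755 j [-0.33  0.36  1.35  0.    1.43 -0.53]
disc 84 [ 0.57312194 -0.04539914  0.14863261] 0.0005340218827471554
line box [441 170  49   9 382] red box [492 168  30  12 341]
linedir 0.18685123642250484 line (np.float64(0.12036805606440006), np.float64(0.19406151951644024)) mark (np.float64(0.16644897752114005), np.float64(0.20491413572657702)) mark off the line, mm (+ccw) 2.1385073927683296
cos est 50.098615091884135
diff fwd 49.66866093361949 diff both 50.69326190836081
47.5 [314.05133415 187.26948038]
50 [325.99841272 190.00956153]
52.5 [339.19753958 192.78298064]
```

View pics/w14.png

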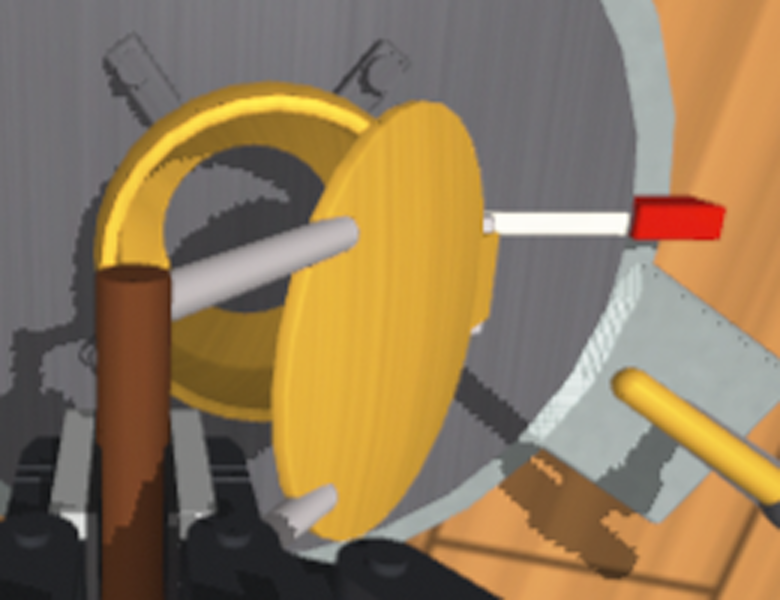

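View pics/s14.png

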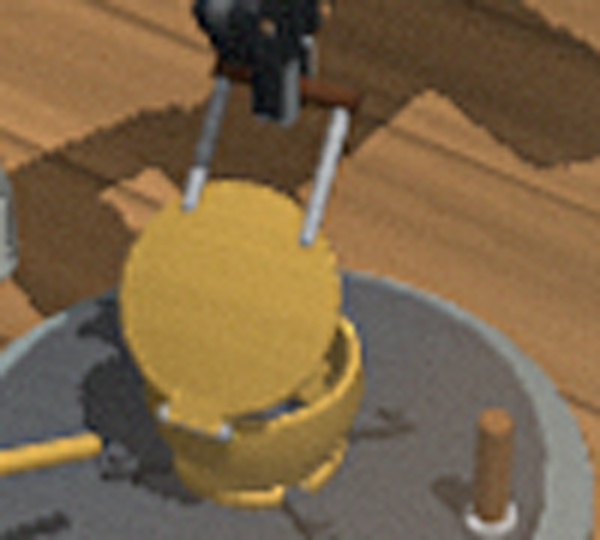

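Call:
arm_command:
  series:
    - [0, 0, 0, 0, 0, 0]
    - [0, 0, 0, 0, 0, 0]
    - [0, 0, 0, 0, 0, 0]
    - [0, 0, 0, 0, 0, 0]
    - [0, 0, 0, 0, 0, 0]
    - [0, 0, 0, 0, 0, 0]
    - [0, 0, 0, 0, 0, 0]
    - [0, 0, 0, 0, 0, 0]

```text
t: 19.35
ee_pos: [0.5327, -0.0557, 0.3974]
orientation: [0.704, -0.071, 0.703, 0.071]
ft_force: [-5.9, 1.5, 3.4]
finger_gap: 0.0097
```

```bash
python3 - <<'E'
from station import telemetry, job
s=telemetry.get_state();print(s["t"],s["ee_pos"],s["ft_force"],s["finger_gap"],abs(s["qvel"]).max())
print(job.finish_job())
E
```

```text
19.35 [ 0.53267958 -0.05572093  0.39744045] [-5.85541544  1.46507923  3.44361051] 0.00974332462680986 0.0022290781242676793
the job is handed in; nothing more can be done
None
```

I turned the turntable clockwise by its crank in two grips, with the lid shut, until the white line met the red mark. Then I pinched the lid's bar, lifted it along its arc to about 50°, and handed the job in at t = 19.35 s while still holding it.

**White line:** at the last check it was at about 0.194 rad and the mark at 0.205 rad. That puts it about 0.6° past the mark clockwise; the line's own fitted direction gave 1.0°.

**Lid angle:** the last check gave 49.7–50.7° from the tool's travel and about 49.6° from the wrist image. The scene camera disagreed: it read 47.1° before I added a final 1.3°, and I did not compute it again, so it would be about 48.4° now. I trusted it least because its pixels are coarse.

**Steadiness:** the pose did not change over the last 0.8 s. The wrist force was about 7 N and the grip was firm, with a finger gap of about 10 mm.

**Forces:** the highest wrist force I saw was about 20 N during the lift. I was pushing the bar towards the hinge there, and eased that off before the last checks.

**Other things on the bench:** I did not touch any of them, and those in view looked unmoved in the pictures.

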